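# Spring return check of a tilting gauge table

## Task

Check that the tilting gauge table springs back alike twice running: with closed fingertips press the black pad on its corner down until the dial needle stands in the red field, keep it there for about a second, ease the corner up again without letting it snap until the needle is back at zero, then do the same a second time and come away clear. Do not run the needle past the red field, and leave the copper sleeve standing on the plate and everything else lying where it is.

Things in the scene. Friction and masses are not known exactly. Their poses are not given: they have to be found in the camera images.
- tilt_table: Tilting gauge table, fixed: dark slab 305 x 284 x 16 mm; light-metal tilt plate 140 x 180 mm, top 62 mm above the bench, on ball pivots (middle of near edge, right rear corner) and a spring under its left rear corner. White dial faces up behind that corner. Origin on the bench under the slab; x rear, y left, z up; yaw within 0.35 rad of world. In mm: pad (10, 70), dial axis (90, 121).
- pad (a point): Round black press pad, 26 mm diameter, 10 mm high, on the left rear corner of the tilt plate above its spring. Origin: centre of its top face, about 72 mm above the bench at rest; z up. Takes about 4 N to start moving and about 10 N at the red field. Springs back fast if let go; ease it up well below 0.2 m/s. The dial (76 mm wide, top 109 mm above the bench) is centred 95 mm from it, to the left and rear.
- needle (a joint): Angle (rad) of the dial's black needle: 0 with the corner up, pointing to the instrument's rear (+x of tilt_table). Grows clockwise seen from above as the pad goes down, 0.21 rad per mm (25 rad per rad of plate tilt, pad 118 mm from the tilt axis), to a hard stop at 3.1 rad (14.7 mm).
- marker (a joint): Angle (rad) at which the middle of the dial's red field is set, same zero and direction as needle (between 1.2 and 2.35). The field reaches 0.36 rad to either side. Does not move during the job.
- needle_tip (a point): Tip of the dial's black needle, 30 mm from the dial's axis, 107 mm above the bench. x outwards along the needle, z up.
- red_mark (a point): Middle of the dial's red field, 30 mm from the dial's axis, 107 mm above the bench. x outwards from the axis, z up: the needle tip comes from the +y side and has overrun when beyond the field on the -y side. The tip is in the field when within 10.7 mm of this point.
- sleeve: Loose copper sleeve, 40 mm diameter, 50 mm high, standing upright on the middle of the tilt plate. Origin at the centre of its underside, z along its axis. Leave standing.
- bearing: Loose blackened ball bearing, 62 mm diameter, 16 mm high, lying on the base slab near its left corner on the robot's side. Origin at the centre of its underside. Not to be moved.
- cover: Loose yellow plastic bearing cover, 66 mm diameter, 16 mm high, lying on the base slab behind the tilt plate, at the right rear. Origin at the centre of its underside. Not to be moved.
- plug_gauge: Loose steel plug gauge with a red ring, 109 mm long, 20 mm thick, lying on the bench to the left of the instrument. Origin under its middle. Not to be moved.
- v_block: Loose steel V-block, 70 x 48 x 42 mm, on the bench to the left of the instrument. Origin under its middle. Not to be moved.
Mind the look-alikes: they are no part of the job. Of the things that look like the sleeve, the middle-sized one is meant.

How it is judged:
On the way, in this order (a step that is already met when the one before it is completed fails the run):
1. pressed by the fingers, the pad holds the needle in the red field for 0.6 s (distance between needle_tip and red_mark below 0.0107 m and contact force between the fingers and tilt_plate_c0 above 1 N), for 0.6 s.
2. the corner is let up and the needle is back at zero (value of joint needle below 0.15 rad), for 0.2 s.
3. a second time: pressed by the fingers, the pad holds the needle in the red field for 0.6 s (all of step 1), for 0.6 s.
At the end, for the whole second after the job is handed in: After two presses into the red field the needle rests within 0.15 rad of zero, the copper sleeve stands upright on the plate within 12 mm of where it was, and the bearing, cover, plug gauge and V-block are within 12 mm of where they were (value of joint needle below 0.15 rad and angle between sleeve's own z axis and vertical below 0.1 rad and distance of each of sleeve, bearing, cover, plug_gauge, v_block from where it was at the start of the episode below 0.012 m and linear speed of sleeve below 0.02 m/s); the robot touches nothing.
It fails at once if the needle runs past the red field (more than 0.5 rad beyond its middle) (y of needle_tip in the frame of red_mark below -0.0144 m and value of joint needle above 0.6 rad).
It fails at once if the corner snaps up (pad rising faster than about 0.28 m/s) (velocity of joint needle below -60 rad/s).
It fails at once if the copper sleeve is lifted, shifted by more than 20 mm or tipped (distance of sleeve from where it was at the start of the episode above 0.02 m or angle between sleeve's own z axis and vertical above 0.35 rad).
It fails at once if a bystander is lifted or moved by more than 20 mm (distance of any of bearing, cover, plug_gauge, v_block from where it was at the start of the episode above 0.02 m).
It also fails if it takes over 64 s, if anything falls off the work surface, if the arm or the gripper's body presses on something with over 40 N, if the wrist force passes 120 N, or if a joint passes its speed limit or range.

## Robot

A 6-joint arm with a two-finger parallel gripper is mounted at the origin on the work surface. World frame = base frame: x ahead of the robot, y to its left, z up, the work surface at z = 0. Lengths are in m, angles in rad, forces in N, time in s.
With the tool pointing down it reaches from about 0.35 to 0.975 m from the base axis. Payload 4.9 kg.
Tool frame: the origin (TCP) lies at the very end of the fingers, on their centre line; the grasp point (between the pads) lies 19 mm behind it (grasp_offset is the distance from the TCP to the grasp point, in m); x points along the fingers, y is the direction in which the jaws open and shut, and the axes are right-handed (so a half turn about x gives the same grasp; the last joint's range is limited). The gripper opens to 85 mm and grips with 20 to 120 N. Pads are 22 mm wide; open, the fingers measure 114 mm over their backs; the gripper's body (76 mm by 85 mm) begins 54 mm behind the grasp point. The pads swing forward as they close: fully open they stand 13 mm farther back than shut.
Start: joints at [1.109, 0.053, 1.613, -0, 1.476, -0.119], TCP at [0.21, 0.589, 0.231] pointing down, gripper open.
Joint ranges: [-3.01, 3.01], [-1.01, 2.22], [0.06, 2.58], [-1.02, 4.17], [0.09, 2.62], [-3.14, 3.14]. Speed limits (rad/s): [2.57, 2.57, 3.14, 3.14, 3.14, 3.14].

## Interface

Orientations are given as a rotation vector (axis times angle).
In Python, from station import get_obs, get_image, camera_model, finish_job, grasp_offset gives the robot as it stands.
- The arm moves only by the shell command python3 -m crank 'ROWS' [OPENING] [FORCE]. ROWS is JSON, a list that holds one entry, the list of rows, each a list of 4 numbers: the shift along the world's x, y, z in m, then the turn about the world's z in degrees. In form: [[[dx, dy, dz, turn], ...]]. A call has 1 to 5 rows; each row is the pose to reach, as a shift and turn from the pose commanded when the call began; what a row does not reach only later rows make up. A row lasts 1/12 s, in which the tool goes at most 41.7 mm and 7.16 degrees, less where a joint would pass 70% of its speed; a pose out of reach is approached as far as the arm can. A call with a gripper value outside its range is refused whole. OPENING is the opening, from 0 (shut) to 1 (fully open), set as the call begins (- or left out, the last holds). The fingers move at their own pace and stop on an object; FORCE is the grip in N (left out, the last holds). Time passes only in rows, so rows that repeat a pose let the fingers close. It gives the time, the measured TCP pose, the force and the opening at its end, in the units of the state.
- get_obs(): the state, without advancing time (a new reading comes with each control period).
- get_image(name): name is "side" or "top" or "wrist"; returns (picture, depth): 480x640x3 uint8, red, green, blue; 480x640 float32, m along the optical axis (not along the pixel's ray), 0 where there is no reading.
- camera_model(name): a dict with "fx", "fy", "cx", "cy" (pixels), "xyz" and "attitude" of the camera in the world. Camera axes: x right, y down, z forward; pixel columns grow to the right and rows downward; lengths in m; the calibration is good to about 2 mm. A picture is of the moment at which its call begins: read the wrist's pose just before it. camera_model takes no time and is no camera call; for the wrist camera it gives the pose at the moment of the call.
- finish_job(): hands the job in, once; it reports no verdict.
The state is a dict: "t": time; "q": joint angles; "dq": joint speeds; "effort": joint torques, N m; "tool_pos": TCP position; "tool_rot": TCP orientation; "contact_force": force on the tool from outside, world axes, zero at the start; "wrist_torque": the same for the moment, N m; "opening": finger opening in m.
Only numpy, scipy, OpenCV 4.12 (cv2) and the standard library are available. Lean on these libraries where they do the work, as an engineer would, in place of code of your own. Each camera call takes 0.05 s, during which the arm holds its last target.

## Working session

There is one attempt and no reset: what is moved stays moved. The work goes in short steps, Python scripts to look and compute and a shell command to move; the robot and the scene stay as the last step left them, time stands still between calls to the robot, and variables do not carry over. Pictures are saved under pics/ and viewed, and the job is handed in when it is done.

```bash
mkdir -p pics; ls; python3 - <<'E'
from station import *
import cv2
o=get_obs();print(o)
for n in("top","side"):
    im,d=get_image(n);cv2.imwrite(f"pics/{n}0.png",im[:,:,::-1]);m=camera_model(n);print(n,m)
E
```

```text
pics
{'t': 0.0, 'q': array([ 1.10903899e+00,  5.33688973e-02,  1.61428716e+00, -1.54411589e-05,
        1.47603977e+00, -1.19037323e-01]), 'dq': array([-0.00070427,  0.00075984,  0.00169606, -0.00212899,  0.00102401,
       -0.00011698]), 'effort': array([ 5.50229543e-04, -3.93697286e+01, -3.70171773e+01, -2.33061082e-04,
        7.05918777e-03,  3.35082788e-06]), 'tool_pos': array([0.20977354, 0.58807379, 0.23005967]), 'tool_rot': array([ 0.26736123,  1.55460258, -0.27054648]), 'contact_force': array([-0.04007972,  1.37778409,  0.04094266]), 'wrist_torque': array([ 0.05953427, -0.0274176 ,  0.04943864]), 'opening': 0.08572427777000384}
top {'fx': 613.3804660999422, 'fy': 613.3804660999422, 'cx': 311.58131366229856, 'cy': 232.67415195449271, 'xyz': array([0.469824  , 0.10258291, 1.22067747]), 'attitude': array([-2.15043268,  2.21066307, -0.09508964])}
side {'fx': 439.93837628169723, 'fy': 439.93837628169723, 'cx': 322.6499916499988, 'cy': 241.738340998291, 'xyz': array([ 0.16481586, -0.49351626,  0.54157204]), 'attitude': array([-2.0664033 ,  0.63598557, -0.36203398])}
```

View pics/top0.png

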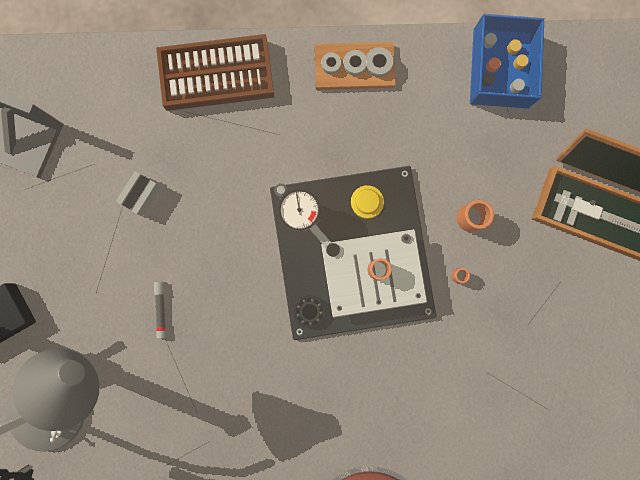

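View pics/side0.png

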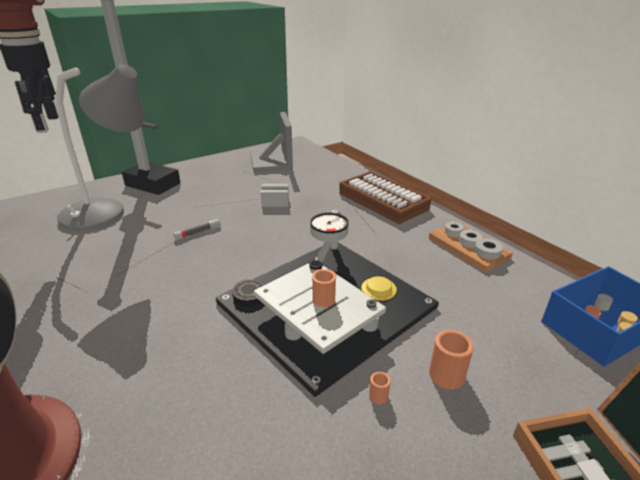

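Top view: instrument centred at (355,250). The dial is at (300,210) with its red field at (313,216), the pad at (333,250), the bearing at (310,311), the cover at (367,202), the plug gauge at (160,310) and the V-block at (137,193). There are three copper sleeve-like things: (379,269) on the plate, large at (478,215) and small at (461,275). The one on the plate is the middle-sized one, so it is the sleeve. A lamp stands near the arm at (55,390).

```bash
cat > h.py <<'E'
from station import *
import cv2,numpy as np
from scipy.spatial.transform import Rotation as R
def ray(m,u,v):
    r=R.from_rotvec(m["attitude"]).as_matrix()
    return m["xyz"], r@np.array([(u-m["cx"])/m["fx"],(v-m["cy"])/m["fy"],1.])
def onz(m,u,v,z):
    o,d=ray(m,u,v); return o+d*(z-o[2])/d[2]
def dep(m,d,u,v):
    o,r=ray(m,u,v); return o+r*d[int(v),int(u)]
def proj(m,p):
    r=R.from_rotvec(m["attitude"]).as_matrix(); c=r.T@(np.array(p)-m["xyz"])
    return np.array([c[0]/c[2]*m["fx"]+m["cx"],c[1]/c[2]*m["fy"]+m["cy"]])
E
python3 - <<'E'
from h import *
im,d=get_image("top");m=camera_model("top")
def blob(mask,x0,y0,x1,y1):
    k=np.zeros_like(mask);k[y0:y1,x0:x1]=mask[y0:y1,x0:x1]
    n,l,s,c=cv2.connectedComponentsWithStats(k.astype(np.uint8));i=1+np.argmax(s[1:,4]);return c[i],s[i]
g=im.astype(int);mx=g.max(2);mn=g.min(2)
c,s=blob(mx<75,318,238,345,262);print("pad",c,s,onz(m,*c,.072),dep(m,d,*c))
c,s=blob((mn>170),278,188,322,232);print("dial",c,s,onz(m,*c,.107),dep(m,d,*c))
r=(g[:,:,0]>150)&(g[:,:,1]<90);c,s=blob(r,278,188,322,232);print("red",c,s,onz(m,*c,.107))
for n,u,v in[("screwLL",299,332),("LR",428,311),("UL",281,189),("UR",405,174)]:print(n,dep(m,d,u,v))
# tall things
H=np.zeros((480,640))
o,_=ray(m,0,0)
for v in range(0,480,1):
  for u in range(0,640,1):
    if d[v,u]>0:H[v,u]=dep(m,d,u,v)[2]
n,l,s,c=cv2.connectedComponentsWithStats((H>.12).astype(np.uint8))
for i in range(1,n):
    if s[i,4]>40:
        vv,uu=np.where(l==i);P=np.array([dep(m,d,u,v) for u,v in zip(uu,vv)]);print("tall",s[i],P.min(0),P.max(0))
cv2.imwrite("pics/c1.png",cv2.resize(im[170:350,260:450,::-1],None,fx=4.2,fy=3.3*1,interpolation=cv2.INTER_CUBIC))
E
```

```text
pad [335.35 239.75] [329 238  16   4  20] [0.5510297  0.05250106 0.072     ] [0.55517839 0.04994245 0.01331565]
dial [298.42509603 209.74775928] [283 192  35  36 781] [0.60535601 0.11978971 0.107     ] [0.60520311 0.1197703  0.10825637]
red [311.725 215.85 ] [308 212   8  10  40] [0.59347711 0.09580373 0.107     ]
screwLL [0.37727926 0.12626572 0.01710102]
LR [ 0.41080325 -0.12599972  0.01781526]
UL [0.64478824 0.15079765 0.10511072]
UR [ 0.68277617 -0.0929901   0.01230105]
tall [  0  91  38  24 413] [0.79100921 0.59213975 0.12020187] [0.83157997 0.657622   0.14480779]
tall [582 128  58  27 406] [ 0.68856031 -0.5037344   0.12001476] [ 0.73807755 -0.40149042  0.13305002]
tall [  12  348   87   83 5622] [0.26717736 0.41822693 0.24986662] [0.38314301 0.53727607 0.37683246]
tall [  0 420  17  15 143] [0.23305372 0.62188212 0.12013641] [0.2471895  0.63395803 0.17782922]
tall [  0 465  34  15 352] [0.18875529 0.51553701 0.24304805] [0.21591708 0.55977725 0.31816182]
```

View pics/c1.png

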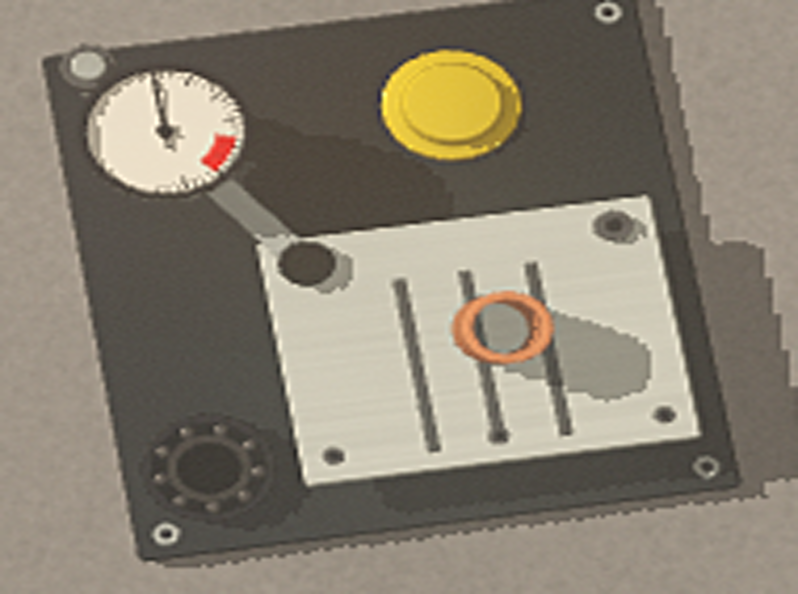

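Crop: sleeve at crop (502,328), standing on the slotted plate; pad a dark disc at (308,263); needle pointing to the rear; red field at (218,152). Next I map the obstacles near the arm and look through the wrist camera.

```bash
python3 - <<'E'
from h import *
m=camera_model("top")
p=onz(m,333.3,249.7,.072);print("pad",p)
im,d=get_image("side");ms=camera_model("side")
cv2.imwrite("pics/sidecrop.png",cv2.resize(im[0:240,0:300,::-1],None,fx=2.6,fy=2.5,interpolation=cv2.INTER_CUBIC))
print("pad in side",proj(ms,p))
for u,v in[(90,213),(68,150),(62,110),(68,75),(85,100),(110,90),(125,75),(135,110),(140,150),(130,60),(120,30),(110,5),(150,185),(123,180),(178,178),(40,120),(25,60)]:print((u,v),dep(ms,d,u,v).round(3))
im,d=get_image("wrist");cv2.imwrite("pics/w0.png",im[:,:,::-1]);print(camera_model("wrist"))
E
```

```text
pad [0.53244068 0.05692286 0.072     ]
pad in side [314.96504572 262.72357406]
(90, 213) [0.234 0.575 0.029]
(68, 150) [0.233 0.627 0.169]
(62, 110) [0.244 0.614 0.262]
(68, 75) [0.27  0.561 0.341]
(85, 100) [0.277 0.467 0.312]
(110, 90) [0.32  0.436 0.331]
(125, 75) [0.35  0.421 0.358]
(135, 110) [0.356 0.435 0.288]
(140, 150) [0.408 0.73  0.1  ]
(130, 60) [0.627 1.63  0.172]
(120, 30) [0.611 1.622 0.291]
(110, 5) [0.411 0.721 0.45 ]
(150, 185) [0.4   0.664 0.024]
(123, 180) [0.35  0.751 0.018]
(178, 178) [0.481 0.677 0.019]
(40, 120) [0.196 0.536 0.269]
(25, 60) [0.205 0.553 0.377]
{'fx': 364.7875775653054, 'fy': 364.7875775653054, 'cx': 312.9437288244142, 'cy': 234.2150271108962, 'xyz': array([0.13106872, 0.61701358, 0.37280816]), 'attitude': array([2.33540421, 1.64520268, 0.27619898])}
```

View pics/sidecrop.png

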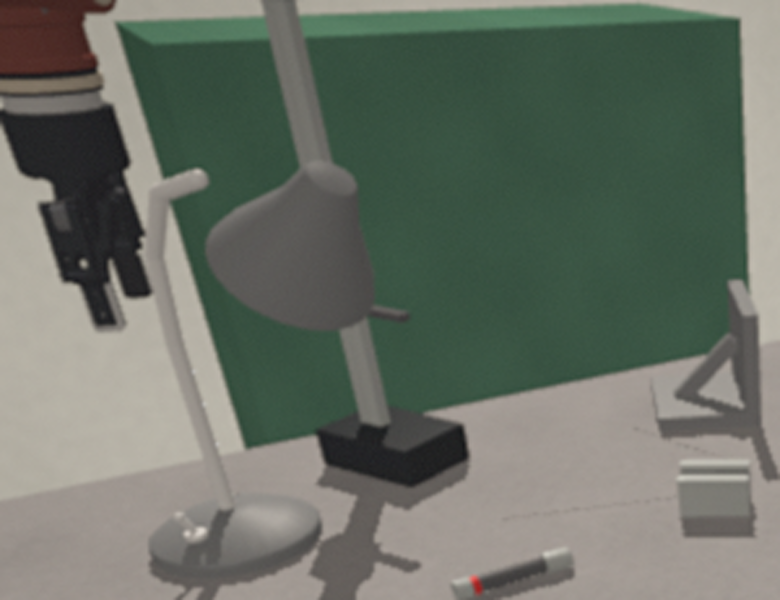

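View pics/w0.png

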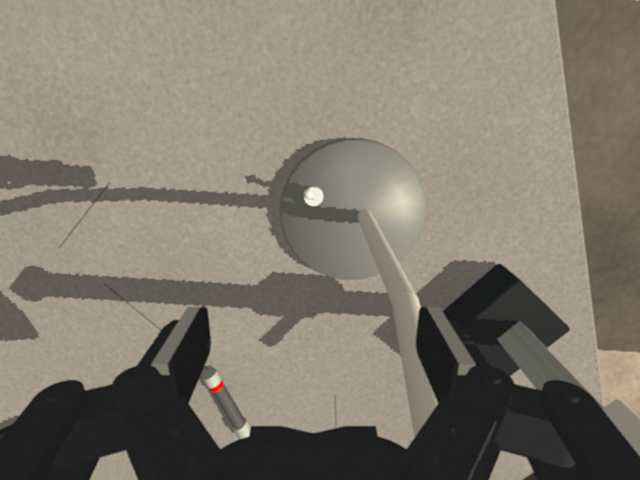

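Side crop: a lamp with its stem at about (0.24, 0.62) and its shade at about (0.33, 0.48, z 0.25–0.38) stands on the +x side, right beside the open gripper. The wrist view shows the lamp foot and stem near the right-hand finger. I plan to shut the fingers, draw back towards the base, then swing low and inside the lamp.

```bash
python3 - <<'E'
from h import *
o=get_obs();M=R.from_rotvec(o["tool_rot"]).as_matrix();print(M.round(3))
m=camera_model("wrist");C=R.from_rotvec(m["attitude"]).as_matrix();print("cam axes",C.round(3));print("cam in tool",M.T@(m["xyz"]-o["tool_pos"]))
E
python3 -m crank '[[[0,0,0,0],[0,0,0,0],[0,0,0,0],[0,0,0,0],[0,0,0,0]]]' 0 30
```

```text
[[-0.     0.336  0.942]
 [-0.001  0.942 -0.336]
 [-1.    -0.001 -0.   ]]
cam axes [[ 0.337  0.89   0.308]
 [ 0.942 -0.318 -0.11 ]
 [-0.     0.327 -0.945]]
cam in tool [-0.14209641  0.00033554 -0.08392317]
t: 0.67
tool_pos: [0.2101, 0.5886, 0.2313]
tool_rot: [0.269, 1.554, -0.269]
contact_force: [-0.6, -1.1, 0.0]
opening: 0.0255
```

```bash
python3 -m crank '[[[-0.01,-0.03,0,0],[-0.02,-0.07,0,0],[-0.035,-0.11,0,0],[-0.045,-0.15,0,0],[-0.05,-0.19,0,0]]]' 0
python3 -m crank '[[[0.02,-0.015,0,-5],[0.045,-0.035,0,-10],[0.07,-0.06,0,-15],[0.1,-0.085,0,-20],[0.125,-0.115,0,-25]]]'
python3 -m crank '[[[0.025,-0.03,0,-6],[0.045,-0.06,0,-12],[0.065,-0.09,0,-18],[0.08,-0.12,0,-24],[0.095,-0.15,0,-30]]]'; python3 -c "
from station import *;print(get_obs()['q'],get_obs()['tool_pos'])"
```

```text
t: 1.08
tool_pos: [0.1589, 0.397, 0.2309]
tool_rot: [0.267, 1.555, -0.268]
contact_force: [0.1, -0.8, 1.0]
opening: -0.0001
t: 1.5
tool_pos: [0.2862, 0.2826, 0.2318]
tool_rot: [0.613, 1.482, -0.61]
contact_force: [0.5, 0.6, 0.9]
opening: 0.0003
t: 1.92
tool_pos: [0.3807, 0.1319, 0.2317]
tool_rot: [1.014, 1.321, -1.013]
contact_force: [0.2, 0.5, 1.6]
opening: 0.0002
[ 1.48308276e-01 -5.26251943e-01  2.09680272e+00  7.51420756e-05
  1.56997902e+00 -1.14189682e-01] [0.38072672 0.1319274  0.2316562 ]
```

```bash
python3 -m crank '[[[0.03,-0.015,0,-7],[0.06,-0.03,0,-14],[0.09,-0.045,0,-21],[0.12,-0.06,0,-28],[0.151,-0.075,0,-35]]]'
python3 -m crank '[[[0,0,0,-7],[0,0,0,-14],[0,0,0,-20],[0,0,-0.02,-25],[0,0,-0.03,-30]]]'
python3 - <<'E'
from h import *
o=get_obs();print(o["q"],o["tool_pos"],o["contact_force"])
m=camera_model("wrist");im,d=get_image("wrist");cv2.imwrite("pics/w1.png",im[:,:,::-1])
im,d=get_image("top");cv2.imwrite("pics/t1.png",im[:,:,::-1])
im,d=get_image("side");cv2.imwrite("pics/s1.png",im[:,:,::-1])
E
```

```text
t: 2.33
tool_pos: [0.5324, 0.0575, 0.2313]
tool_rot: [1.462, 1.023, -1.461]
contact_force: [-0.5, 1.1, 0.7]
opening: 0.0005
t: 2.75
tool_pos: [0.531, 0.0585, 0.2005]
tool_rot: [1.816, 0.663, -1.816]
contact_force: [-0.4, 0.8, -0.0]
opening: -0.0
[-2.96006802e-02 -1.44540415e-01  1.85551954e+00  1.52722410e-05
  1.43080732e+00  8.41340583e-01] [0.53103815 0.05851306 0.20047462] [-0.39375229  0.7784173  -0.01816888]
```

View pics/w1.png

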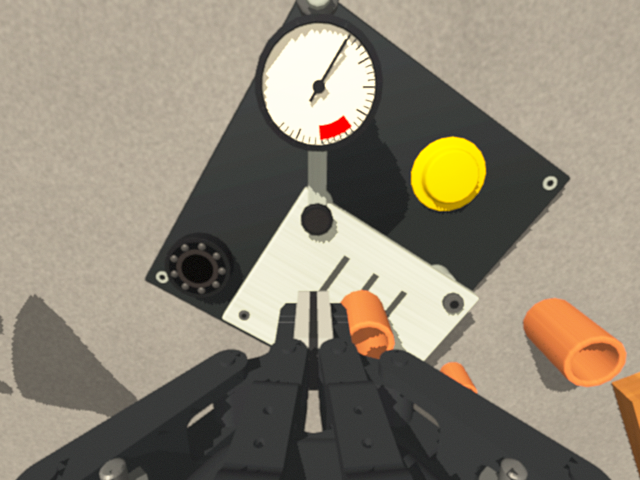

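View pics/s1.png

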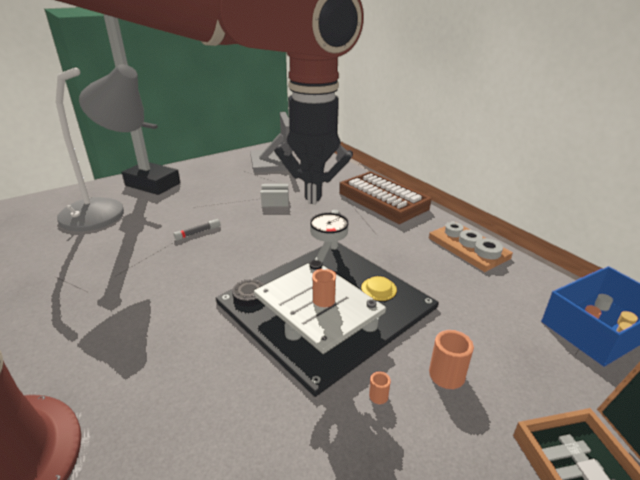

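View pics/t1.png

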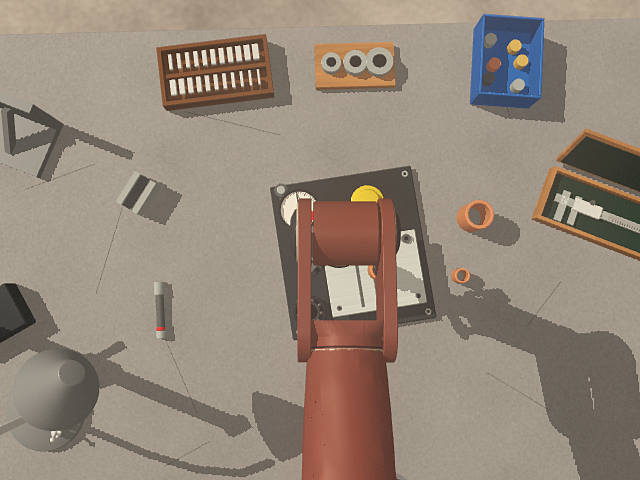

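Wrist view: pad at (317,219), dial axis at (319,87), needle towards (347,38), and red field around (336,128). All of it is visible, so I'll use this camera to read the dial. Measuring now.

```bash
cat >> h.py <<'E'
def dial(name,dx=None,yaw=None):
    """needle and red angles in world, clockwise from +x, about dial axis dx (world xy)"""
    m=camera_model("wrist");im,d=get_image("wrist");g=im.astype(int)
    cv2.imwrite(name,im[:,:,::-1])
    t=np.arange(0,2*np.pi,.005);out=[]
    for r in(.016,.020,.024,.027,.029):
        s=[]
        for a in t:
            u,v=proj(m,[dx[0]+r*np.cos(a),dx[1]-r*np.sin(a),.107])
            ui,vi=int(round(u)),int(round(v))
            s.append(im[vi,ui].astype(int) if 0<=ui<640 and 0<=vi<480 else [-1]*3)
        s=np.array(s);red=(s[:,0]>150)&(s[:,1]<90);dk=(s[:,0]>=0)&(s.max(1)<90)
        f=lambda k:(round(float(np.angle(np.exp(1j*t[k]).mean()))+yaw,3),round(float(k.sum()*.005),2)) if k.any() else None
        out.append((r,"red",f(red),"dark",f(dk)))
    return out
E
python3 - <<'E'
from h import *
o=get_obs();m=camera_model("wrist");im,d=get_image("wrist");g=im.astype(int)
def blob(k,x0,y0,x1,y1):
    z=np.zeros(k.shape,np.uint8);z[y0:y1,x0:x1]=k[y0:y1,x0:x1]
    n,l,s,c=cv2.connectedComponentsWithStats(z);i=1+np.argmax(s[1:,4]);return c[i],s[i]
dk=g.max(2)<70
c,s=blob(dk,300,202,336,240);print("pad",c,s);P=onz(m,*c,.072);print(P,dep(m,d,*c))
c,s=blob(g.min(2)>150,255,15,385,155)
c,s=blob(dk,308,77,330,98);print("hub",c,s);D=onz(m,*c,.107);print(D,dep(m,d,*c))
v=(D-P)[:2];yaw=np.arctan2(v[1],v[0])-np.arctan2(51,80);print("dist",np.hypot(*v),"yaw from pad-dial",yaw)
# rim screws for yaw
a=onz(m,162,277,.017);b=onz(m,550,183,.017);print(a,b)
print("tcp",o["tool_pos"],"proj tcp",proj(m,o["tool_pos"]),"move",P-o["tool_pos"])
for l in dial("pics/w2.png",D,yaw):print(l)
E
```

```text
pad [317.5540721  218.34045394] [303 203  31  31 749]
[0.53589168 0.05885798 0.072     ] [0.5358785  0.0588459  0.07194031]
hub [320.32478632  85.72649573] [313  77  14  21 117]
[0.60744809 0.11862117 0.107     ] [0.60740017 0.11860078 0.10795048]
dist 0.09323067735410301 yaw from pad-dial 0.12829524167338224
[0.37852955 0.12500767 0.017     ] [ 0.6845158  -0.08958607  0.017     ]
tcp [0.53041721 0.05863111 0.20037152] proj tcp [312.67141221 310.5720877 ] move [ 0.00547446  0.00022688 -0.12837152]
(0.016, 'red', None, 'dark', (np.float64(-0.015), 0.04))
(0.02, 'red', None, 'dark', (np.float64(-0.012), 0.05))
(0.024, 'red', (np.float64(2.176), 0.71), 'dark', (np.float64(-0.002), 0.03))
(0.027, 'red', (np.float64(2.178), 0.7), 'dark', (np.float64(-0.005), 0.04))
(0.029, 'red', (np.float64(2.186), 0.7), 'dark', (np.float64(-0.022), 0.02))
```

Marker is about 2.18 rad (field 1.82–2.54) and the needle is at zero. Pad at about (0.535, 0.058, 0.072) agrees in both views to within 4 mm, and the pad–dial distance measures 93 mm against 95. Going down to just above the pad.

```bash
python3 -m crank '[[[0.002,0,-0.02,0],[0.004,0,-0.045,0],[0.004,0,-0.07,0],[0.004,0,-0.09,0],[0.004,0,-0.1,0]]]'
python3 -m crank '[[[0,0,-0.005,0],[0,0,-0.01,0],[0,0,-0.015,0],[0,0,-0.018,0],[0,0,-0.018,0]]]'
python3 - <<'E'
from h import *
o=get_obs();print(o["tool_pos"],o["contact_force"])
for l in dial("pics/w3.png",[.6074,.1186],.13):print(l)
im,d=get_image("side");cv2.imwrite("pics/s3.png",cv2.resize(im[150:350,200:450,::-1],None,fx=3,fy=3))
E
```

```text
t: 3.42
tool_pos: [0.5341, 0.0587, 0.0995]
tool_rot: [1.81, 0.668, -1.814]
contact_force: [-0.4, 0.3, 0.2]
opening: 0.0003
t: 3.83
tool_pos: [0.5353, 0.0586, 0.0836]
tool_rot: [1.813, 0.666, -1.812]
contact_force: [-0.6, 0.7, 0.3]
opening: -0.0
[0.53533211 0.05861148 0.08358415] [-0.63245634  0.65373938  0.29349752]
(0.016, 'red', None, 'dark', (-0.008, 0.09))
(0.02, 'red', None, 'dark', (-0.006, 0.07))
(0.024, 'red', (2.183, 0.74), 'dark', (0.017, 0.04))
(0.027, 'red', (2.18, 0.72), 'dark', (1.359, 0.12))
(0.029, 'red', (2.183, 0.7), 'dark', (1.319, 0.11))
```

View pics/w3.png

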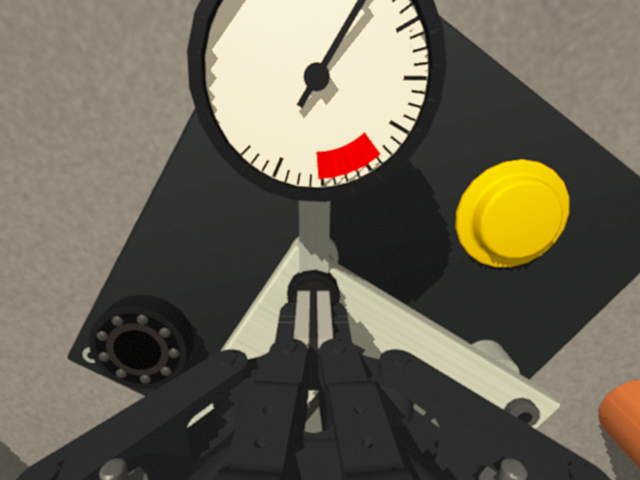

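View pics/s3.png

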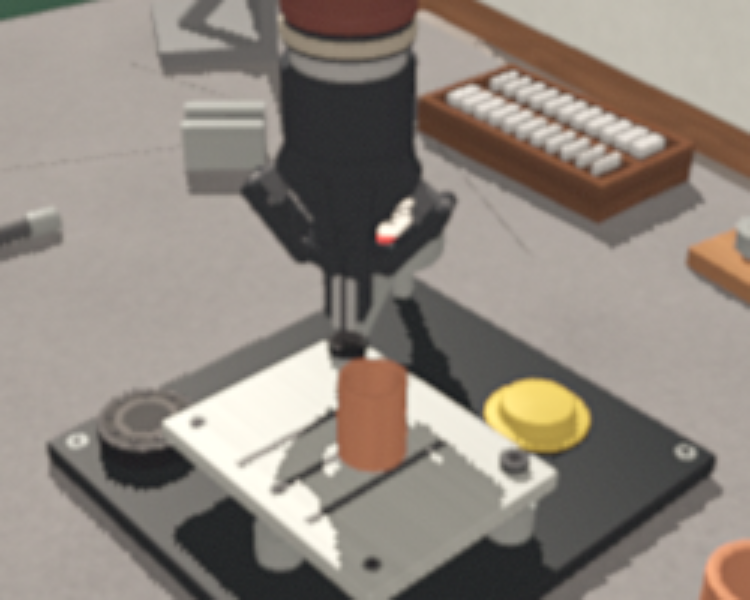

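Wrist view: the finger tips at (312,290) are centred over the pad, and the red field is at (345,157). Side crop: tips at (348,335) just above the pad, clear of the sleeve at (372,415). Now down to touch.

```bash
python3 -m crank '[[[0,0,-0.003,0],[0,0,-0.006,0],[0,0,-0.009,0],[0,0,-0.012,0],[0,0,-0.014,0]]]'
python3 -m crank '[[[0,0,-0.001,0],[0,0,-0.002,0],[0,0,-0.002,0]]]'
python3 - <<'E'
from h import *
o=get_obs();print(o["tool_pos"],o["contact_force"])
for l in dial("pics/w4.png",[.6074,.1186],.13):print(l)
E
```

```text
t: 4.35
tool_pos: [0.5353, 0.059, 0.0695]
tool_rot: [1.814, 0.667, -1.813]
contact_force: [-1.6, 2.9, 5.4]
opening: 0.0
t: 4.6
tool_pos: [0.5354, 0.0591, 0.0681]
tool_rot: [1.814, 0.667, -1.812]
contact_force: [-2.0, 1.8, 6.8]
opening: -0.0003
[0.53543899 0.0591418  0.06811043] [-1.95992221  1.79359508  6.83171195]
(0.016, 'red', None, 'dark', (0.833, 0.1))
(0.02, 'red', None, 'dark', (0.837, 0.09))
(0.024, 'red', (2.18, 0.73), 'dark', (0.843, 0.08))
(0.027, 'red', (2.178, 0.72), 'dark', (1.135, 0.21))
(0.029, 'red', (2.185, 0.71), 'dark', (1.165, 0.21))
```

View pics/w4.png

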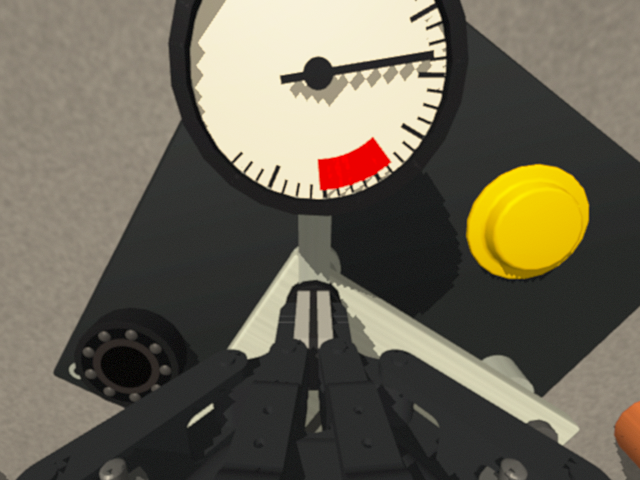

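The needle reads 0.84 with about 7 N on the pad. Another 6.2 mm should bring it to about 2.15.

```bash
python3 -m crank '[[[0,0,-0.0015,0],[0,0,-0.003,0],[0,0,-0.004,0],[0,0,-0.005,0],[0,0,-0.005,0]]]'
python3 - <<'E'
from h import *
o=get_obs();print(o["t"],o["tool_pos"],o["contact_force"])
for l in dial("pics/w5.png",[.6074,.1186],.13)[:3]:print(l)
E
```

```text
t: 5.07
tool_pos: [0.5357, 0.0596, 0.0639]
tool_rot: [1.815, 0.668, -1.812]
contact_force: [-3.7, 3.6, 10.8]
opening: -0.0005
5.0667 [0.53572883 0.05959797 0.06393592] [-3.65596558  3.64553778 10.786261  ]
(0.016, 'red', None, 'dark', (1.735, 0.12))
(0.02, 'red', None, 'dark', (1.737, 0.1))
(0.024, 'red', (2.175, 0.76), 'dark', (1.732, 0.07))
```

```bash
python3 -m crank '[[[0,0,-0.001,0],[0,0,-0.0022,0],[0,0,-0.0022,0]]]'
python3 - <<'E'
from h import *
o=get_obs();print(o["t"],o["tool_pos"],o["contact_force"])
for l in dial("pics/w6.png",[.6074,.1186],.13)[:4]:print(l)
E
```

```text
t: 5.37
tool_pos: [0.5359, 0.0598, 0.062]
tool_rot: [1.815, 0.668, -1.812]
contact_force: [-3.3, 4.9, 11.3]
opening: 0.0005
5.3667 [0.53586018 0.05975276 0.06204076] [-3.28602946  4.91233679 11.25795786]
(0.016, 'red', None, 'dark', (2.135, 0.1))
(0.02, 'red', None, 'dark', (2.143, 0.1))
(0.024, 'red', (2.182, 0.66), 'dark', (2.135, 0.07))
(0.027, 'red', (2.187, 0.66), 'dark', (1.684, 0.2))
```

View pics/w6.png

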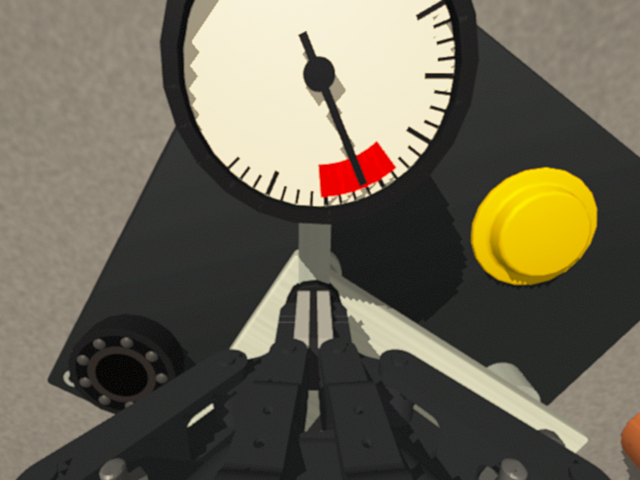

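The needle is in the middle of the red field, with its tip at (362,183) and reading 2.14. Hold for about a second, then check.

```bash
python3 -m crank '[[[0,0,0,0],[0,0,0,0],[0,0,0,0],[0,0,0,0],[0,0,0,0]]]'; python3 -m crank '[[[0,0,0,0],[0,0,0,0],[0,0,0,0],[0,0,0,0],[0,0,0,0]]]'
python3 - <<'E'
from h import *
o=get_obs();print(o["t"],o["tool_pos"],o["contact_force"])
for l in dial("pics/w7.png",[.6074,.1186],.13)[:3]:print(l)
E
```

```text
t: 5.83
tool_pos: [0.5359, 0.0597, 0.0623]
tool_rot: [1.815, 0.668, -1.812]
contact_force: [-3.5, 3.5, 11.9]
opening: -0.0
t: 6.25
tool_pos: [0.5359, 0.0597, 0.0622]
tool_rot: [1.815, 0.668, -1.812]
contact_force: [-4.2, 4.3, 11.6]
opening: -0.0
6.25 [0.53587739 0.05974572 0.06224523] [-4.24906187  4.32061395 11.59064921]
(0.016, 'red', None, 'dark', (2.1, 0.1))
(0.02, 'red', None, 'dark', (2.098, 0.08))
(0.024, 'red', (2.193, 0.64), 'dark', (2.098, 0.07))
```

Held 1.0 s in the field. Easing up at about 18 mm/s.

```bash
python3 -m crank '[[[0,0,0.0015,0],[0,0,0.003,0],[0,0,0.0045,0],[0,0,0.006,0],[0,0,0.0075,0]]]'
python3 -m crank '[[[0,0,0.0015,0],[0,0,0.003,0],[0,0,0.0045,0],[0,0,0.006,0],[0,0,0.0065,0]]]'
python3 -m crank '[[[0,0,0,0],[0,0,0,0],[0,0,0,0]]]'
python3 - <<'E'
from h import *
o=get_obs();print(o["t"],o["tool_pos"],o["contact_force"])
for l in dial("pics/w8.png",[.6074,.1186],.13)[:3]:print(l)
E
```

```text
t: 6.72
tool_pos: [0.5354, 0.059, 0.0688]
tool_rot: [1.813, 0.667, -1.812]
contact_force: [-1.2, 1.3, 5.8]
opening: -0.0001
t: 7.13
tool_pos: [0.5349, 0.0585, 0.0738]
tool_rot: [1.813, 0.666, -1.813]
contact_force: [-0.0, 0.1, 0.2]
opening: 0.0001
t: 7.38
tool_pos: [0.5348, 0.0586, 0.0737]
tool_rot: [1.812, 0.666, -1.813]
contact_force: [0.3, 0.4, -0.1]
opening: 0.0
7.3833 [0.53484668 0.05856244 0.07372414] [ 0.30816533  0.42572365 -0.11267053]
(0.016, 'red', None, 'dark', (-0.001, 0.1))
(0.02, 'red', None, 'dark', (-0.013, 0.09))
(0.024, 'red', (2.178, 0.73), 'dark', None)
```

View pics/w8.png

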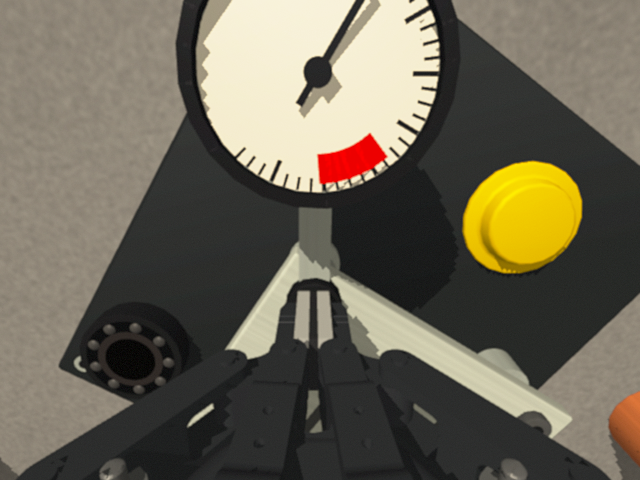

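The needle (hub (317,72), pointing to (372,0)) is back at zero and has stayed there more than 0.2 s. Second press, back to the same command (−14 mm).

```bash
python3 -m crank '[[[0,0,-0.0015,0],[0,0,-0.0035,0],[0,0,-0.0055,0],[0,0,-0.0075,0],[0,0,-0.0095,0]]]'
python3 -m crank '[[[0,0,-0.0015,0],[0,0,-0.003,0],[0,0,-0.004,0],[0,0,-0.0045,0],[0,0,-0.0045,0]]]'
python3 - <<'E'
from h import *
o=get_obs();print(o["t"],o["tool_pos"],o["contact_force"])
for l in dial("pics/w9.png",[.6074,.1186],.13)[:3]:print(l)
E
python3 -m crank '[[[0,0,0,0],[0,0,0,0],[0,0,0,0],[0,0,0,0],[0,0,0,0]]]'; python3 -m crank '[[[0,0,0,0],[0,0,0,0],[0,0,0,0],[0,0,0,0],[0,0,0,0]]]'
python3 - <<'E'
from h import *
o=get_obs();print(o["t"],o["tool_pos"],o["contact_force"])
for l in dial("pics/w10.png",[.6074,.1186],.13)[:3]:print(l)
E
```

```text
t: 7.85
tool_pos: [0.5358, 0.0594, 0.0657]
tool_rot: [1.815, 0.667, -1.812]
contact_force: [-2.0, 3.9, 8.6]
opening: 0.0003
t: 8.27
tool_pos: [0.536, 0.0597, 0.0622]
tool_rot: [1.815, 0.668, -1.811]
contact_force: [-3.5, 4.0, 11.5]
opening: 0.0
8.2667 [0.53603064 0.05974292 0.06215633] [-3.53810496  4.04405379 11.54424163]
(0.016, 'red', None, 'dark', (2.123, 0.11))
(0.02, 'red', None, 'dark', (2.118, 0.09))
(0.024, 'red', (2.187, 0.66), 'dark', (2.12, 0.07))
t: 8.73
tool_pos: [0.536, 0.0598, 0.0623]
tool_rot: [1.815, 0.668, -1.811]
contact_force: [-4.0, 3.8, 12.0]
opening: 0.0003
t: 9.15
tool_pos: [0.536, 0.0597, 0.0623]
tool_rot: [1.815, 0.668, -1.811]
contact_force: [-3.5, 4.0, 11.5]
opening: 0.0002
9.15 [0.5360339  0.05972565 0.06225003] [-3.5039591   3.95824774 11.49492489]
(0.016, 'red', None, 'dark', (2.095, 0.1))
(0.02, 'red', None, 'dark', (2.09, 0.09))
(0.024, 'red', (2.191, 0.66), 'dark', (2.095, 0.07))
```

View pics/w10.png

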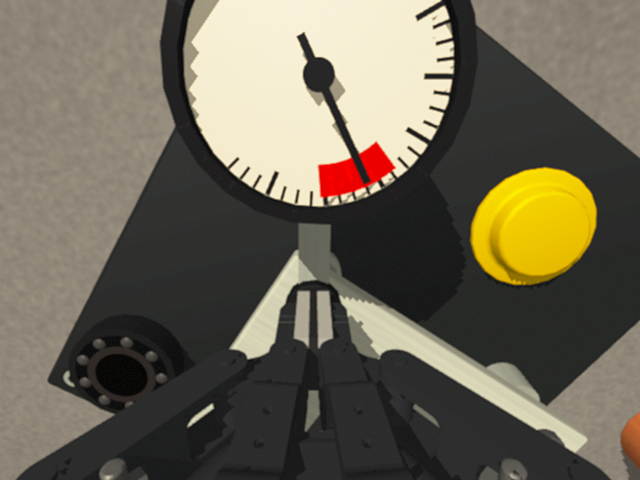

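The second press held for 1 s with the needle in the red field (tip (366,183), 2.10 rad). Easing up again, then clear.

```bash
python3 -m crank '[[[0,0,0.0015,0],[0,0,0.003,0],[0,0,0.0045,0],[0,0,0.006,0],[0,0,0.0075,0]]]'
python3 -m crank '[[[0,0,0.0015,0],[0,0,0.003,0],[0,0,0.0045,0],[0,0,0.006,0],[0,0,0.008,0]]]'
python3 -m crank '[[[0,0,0.01,0],[0,0,0.03,0],[0,0,0.055,0],[0,0,0.08,0],[0,0,0.1,0]]]'
python3 -m crank '[[[-0.02,0.0,0.02,0],[-0.05,0,0.03,0],[-0.08,0,0.03,0],[-0.11,0,0.03,0],[-0.12,0,0.03,0]]]'
python3 -m crank '[[[-0.02,0.0,0,0],[-0.04,0,0,0],[-0.04,0,0,0],[-0.04,0,0,0],[-0.04,0,0,0]]]'
python3 - <<'E'
from h import *
o=get_obs();print(o["t"],o["tool_pos"],o["contact_force"],o["dq"])
im,d=get_image("wrist");cv2.imwrite("pics/w11.png",im[:,:,::-1])
im,d=get_image("side");cv2.imwrite("pics/s11.png",im[:,:,::-1])
im,d=get_image("top");cv2.imwrite("pics/t11.png",im[:,:,::-1])
a=cv2.imread("pics/top0.png")
# shift of visible bystanders between first and last top picture
for n,x0,y0,x1,y1 in[("cover",343,180,390,222),("plug",150,275,176,345),("vblock",112,165,165,220),("sleeve",362,252,398,286),("bearing",293,294,328,330)]:
    A=cv2.cvtColor(a[y0:y1,x0:x1],7-1).astype(float);B=cv2.cvtColor(im[y0:y1,x0:x1,::-1].copy(),6).astype(float)
    print(n,np.round(cv2.phaseCorrelate(A,B),2),"mean diff",abs(A-B).mean().round(1))
E
```

```text
t: 9.62
tool_pos: [0.5356, 0.059, 0.0688]
tool_rot: [1.814, 0.667, -1.812]
contact_force: [-1.3, 1.4, 5.9]
opening: 0.0001
t: 10.03
tool_pos: [0.5346, 0.0585, 0.075]
tool_rot: [1.812, 0.666, -1.814]
contact_force: [0.5, -0.8, 0.4]
opening: -0.0003
t: 10.45
tool_pos: [0.5355, 0.0586, 0.178]
tool_rot: [1.814, 0.665, -1.811]
contact_force: [0.1, -0.6, 0.1]
opening: 0.0002
t: 10.87
tool_pos: [0.4125, 0.0587, 0.2058]
tool_rot: [1.812, 0.666, -1.813]
contact_force: [0.2, -0.3, 0.1]
opening: 0.0003
t: 11.28
tool_pos: [0.3755, 0.0586, 0.2061]
tool_rot: [1.814, 0.666, -1.812]
contact_force: [-0.4, -1.0, 0.4]
opening: -0.0003
11.2833 [0.37550182 0.05856725 0.2060997 ] [-0.44919793 -0.97730315  0.39752189] [-1.31272123e-04  2.50665371e-02 -1.11486401e-02 -3.13357987e-04
  3.12493375e-03  6.41751097e-06]Traceback (most recent call last):
  File "<stdin>", line 10, in <module>
    return _wrapfunc(a, 'round', decimals=decimals, out=out)
    return _wrapit(obj, method, *args, **kwds)
    conv = _array_converter(obj)
ValueError: setting an array element with a sequence. The requested array has an inhomogeneous shape after 1 dimensions. The detected shape was (2,) + inhomogeneous part.
```

View pics/t11.png

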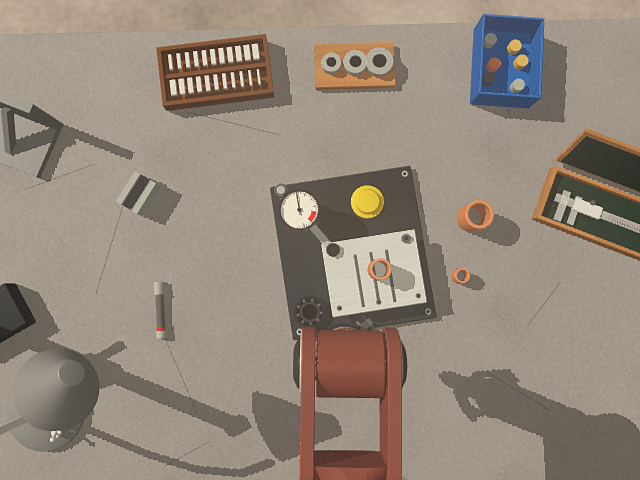

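View pics/s11.png

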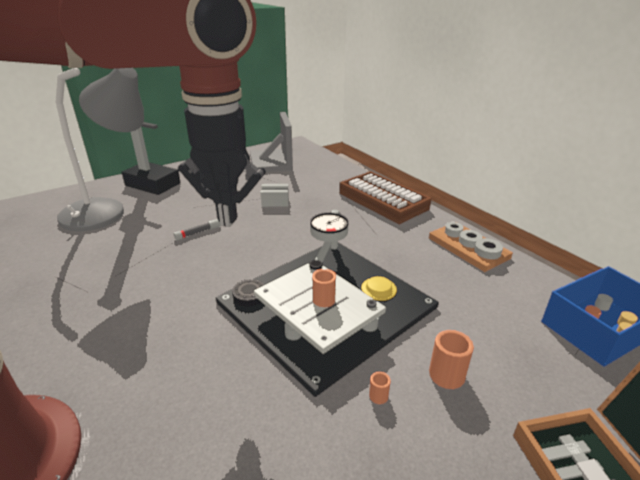

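View pics/w11.png

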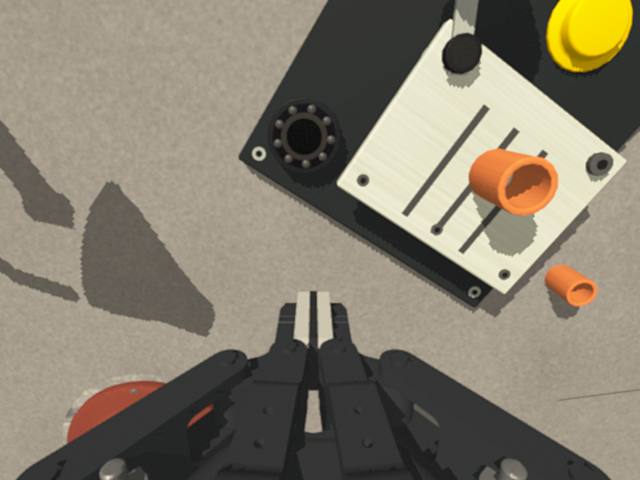

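The final views match the first ones: sleeve upright at (379,269), needle at zero at (299,200), bearing (310,311), cover (367,202), plug gauge (160,310), V-block (137,193), and the arm clear. One short numeric check, then hand in.

```bash
python3 - <<'E'
from h import *
a=cv2.imread("pics/top0.png",0);b=cv2.imread("pics/t11.png",0)
for n,x0,y0,x1,y1 in[("dial",280,190,320,230),("cover",343,180,390,222),("plug",150,275,176,345),("vblock",112,165,165,220),("sleeve",362,252,398,286),("bearing",293,294,328,322)]:
    s,_=cv2.phaseCorrelate(a[y0:y1,x0:x1].astype(float),b[y0:y1,x0:x1].astype(float));print(n,"shift px",np.round(s,2))
print(get_obs()["t"],finish_job())
E
```

```text
dial shift px [0.03 0.01]
cover shift px [0.03 0.49]
plug shift px [ 0.5  -0.04]
vblock shift px [-0.    0.01]
sleeve shift px [ 0.02 -0.01]
bearing shift px [-0.02 -0.03]
the job is handed in; nothing more can be done
11.4333 None
```

I pressed the pad twice with closed fingertips and held the needle in the red field for about 1 s each time, then handed the job in at 11.4 s. No verdict was reported.

| | Needle while held | Vertical force | After easing up at about 18 mm/s |
|---|---|---|---|
| Press 1 | 2.14 → 2.10 rad | about 11.6 N | back at zero (about 0.00 rad), measured with the wrist camera |
| Press 2 | 2.12 → 2.09 rad | about 11.5 N | at zero, judged from the final top picture |

The middle of the red field measured about 2.18 rad, so both holds were inside it and no reading came near overrunning.

- **Needle after press 2:** I did not take a separate angle reading, but the dial picture shifted by less than 0.05 px from the start.
- **Sleeve and bystanders:** the sleeve stands upright where it was. The sleeve, bearing and V-block shifted by less than 0.05 px. The plug gauge and cover read about 0.5 px, roughly 1 mm, which I take as matching error since nothing touched them.
- **Disagreement:** the pad position differed by about 4 mm between the top and wrist cameras. I went by the wrist view, and the fingertips landed centred on the pad.
- **Script error:** one check script stopped on a formatting error; I reran that check successfully before handing in.

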